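Slide the sled board home and lock it

TASK

With the fingertips only, push the loose board along the wooden jig until it drops down flat into its locating notches, then push the steel turn-button round by its knob until it lies across the top of the board and locks it down. Do not pick the board up or tip it off its rails, and leave the glue bottle, tin and cork block round the jig where they are.

Things in the scene. Friction and masses are not known exactly. Their poses are not given: they have to be found in the camera images.
- jig: Fixed wooden jig, 280 x 155 mm. Origin: centre of its underside, at bench height; x = direction in which the board slides, z up. Two rails (20 to 61 mm either side of the middle line, tops 30 mm above the bench) with a 10 mm deep gutter between; side fences at y = +-61.5 to +-77.5 mm, 44 mm high. Both ends are open: nothing stops a board shoved past the notches.
- board: Loose plywood board, about 0.5 kg, 110 mm along the slide by 120 mm across, 1.5 mm play to each fence. Origin: its centre, at the underside of its four 8 mm feet; x along the slide. Plate 8 to 20 mm above the origin; a 100 mm wide push rib on its trailing edge rises to 36 mm. Riding on the rails the origin is 30 mm above the bench; when the feet fall into the notches the board drops 8 mm.
- push_face (a point): Middle of the flat trailing face of board and rib, 55 mm behind the board's origin along its x axis and 20 mm above the origin; the face is 28 mm high (8 to 36 mm above the origin). Push here along the jig's +x.
- seat (a point): Point of the jig where the board's origin lies when seated in the notches (45 mm along x from the jig's origin, 22 mm above the bench). Axes parallel to the jig's. Notches are 22 mm long for 16 mm feet, so the seated board has about 3 mm play either way along the slide.
- button (a joint): Steel turn-button on an upright pivot: 0 = along the fence, pointing to the jig's +x; negative = swung outward; grows clockwise from above; 1.57 = square across the board (locked; stop at 1.6). Stays where left; about 1 N at the knob turns it. Bar 14 mm wide, 46 to 54 mm above the bench, 55 mm from the pivot: clears the dropped board (top 42 mm), blocked by a board still on the rails (top 50 mm).
- pivot (a point): Centre of the turn-button's pivot at the top of the bar, 54 mm above the bench, on the fence on the jig's +y side (x = 25, y = 72 mm in the jig's frame).
- knob (a point): The turn-button's upright knob, 10 to 12 mm thick, 45 mm from the pivot; it stands 54 to 78 mm above the bench; this point is on its axis at 68 mm.
- glue_a: White glue bottle, 47 mm wide, 135 mm tall, standing to the right; bystander. Origin under its centre.
- wax_tin: Round tin, 66 mm across, 25 mm high; bystander to the left. Origin under its centre.
- cork_block: Cork sanding block, 56 x 90 x 29 mm; bystander to the left. Origin under its centre.

How it is judged (in metres and radians):
On the way:
1. the board has dropped flat into the notches while the turn-button is still open (z of board in the frame of seat below 0.003 m and x of board in the frame of seat between -0.006 and 0.006 m and angle between board's own z axis and vertical below 0.04 rad and value of joint button below 0.5 rad), for 0.2 s.
At the end, for the whole second after the job is handed in: The board lies flat (within 0.04 rad) in the notches: within 6 mm of the seat along the slide and less than 3 mm above it, at rest; the turn-button lies across the board, turned by more than 1.2 rad (z of board in the frame of seat below 0.003 m and x of board in the frame of seat between -0.006 and 0.006 m and angle between board's own z axis and vertical below 0.04 rad and value of joint button above 1.2 rad and linear speed of board below 0.02 m/s); the robot touches nothing.
It fails at once if the board is lifted off the rails (origin more than 22 mm above the seat) (z of board in the frame of seat above 0.022 m).
It fails at once if the board is tipped by more than 0.2 rad (angle between board's own z axis and vertical above 0.2 rad).
It fails at once if the glue bottle, tin or cork block is moved by more than 30 mm (distance of any of glue_a, wax_tin, cork_block from where it was at the start of the episode above 0.03 m).
It also fails if it takes over 48 s, if anything falls off the work surface, if the arm or the gripper's body presses on something with over 40 N, if the wrist force passes 120 N, or if a joint passes its speed limit or range.

ROBOT

A 6-joint arm with a two-finger parallel gripper is mounted at the origin on a cart in front of the work surface, level with it; the furniture and walls round the work are solid. World frame = base frame: x ahead of the robot, y to its left, z up, the work surface at z = 0. Lengths are in m, angles in degrees, forces in N, time in s.
With the tool pointing down it reaches from about 0.275 to 0.85 m from the base axis. Payload 19 kg.
Tool frame: the origin (TCP) lies on the centre line of the jaws, within the pads' length; the fingertips stand 25 mm ahead of it and the grasp point (between the pads) lies 6 mm ahead of it; z points along the fingers, y is the line along which they close (so a half turn about z gives the same grasp; the last joint's range is limited). The gripper opens to 85 mm and grips with 20 to 120 N. Pads are 22 mm wide; open, the fingers measure 114 mm over their backs; the gripper's body (76 mm by 85 mm) begins 54 mm behind the grasp point. The pads swing forward as they close: fully open they stand 13 mm farther back than shut.
Start: joints at [68.583, 8.623, 82.357, -0, 89.026, -7.678], TCP at [0.137, 0.559, 0.256] pointing down, gripper open.
Joint ranges: [-160.23, 160.23], [-39.13, 120.54], [6.94, 153.29], [-79.49, 259.48], [9.18, 160.14], [-161.06, 161.06]. Speed limits (degrees/s): [108.29, 108.29, 127.2, 172.46, 172.46, 172.46].

INTERFACE

Orientations are given as [roll, pitch, yaw] about the fixed x, y, z axes, in that order (R = Rz(yaw) Ry(pitch) Rx(roll)).
In Python, from bench import r, imaging, close_job, boxes_of gives the robot as it stands.
- The arm moves only by the tool arm_command, never from a script. Its argument "deltas" is a list of rows, each a list of 3 entries, a list of its own where there are three numbers: the closure, from -1 (fully open) to 1 (shut), so that 0 is half open, then the shift along the tool's x, y, z in mm, then the turn about the tool's z in degrees. A call has 1 to 5 rows; each row shifts and turns the commanded pose from where the row before left it, along the tool's axes as they then stand; what a row does not reach is not made up. A row lasts 1/8 s, in which the tool goes at most 62.5 mm and 10.7 degrees, less where a joint would pass 70% of its speed; a pose out of reach is approached as far as the arm can. A call with a gripper value outside its range is refused whole. The fingers move at their own pace and stop on an object; "force" is the grip in N (left out, the last holds). Time passes only in rows, so rows that do not move let the fingers close. It gives the time, the measured TCP pose, the force, the opening and the grip force at its end, in the units of the state.
- r.state(): the state, without advancing time (a new reading comes with each control period).
- imaging.grab_frame(name): name is "scene" or "top"; returns a dict with "pixels" (480x640x3 uint8, red, green, blue), "depth" (480x640 float32, m along the optical axis (not along the pixel's ray), 0 where there is no reading), "mtx" (3x3 intrinsics, pixels), "R" (3x3) and "t" (3): a world point X has camera coordinates R X + t. Camera axes: x right, y down, z forward; pixel columns grow to the right and rows downward; lengths in m; the calibration is good to about 2 mm. A picture is of the moment at which its call begins.
- close_job(): hands the job in; it is judged then, once.
Trained networks look in a picture, given as the dict that the camera call returned (one of the last four; its "shot" number tells which), for a name from the list of things; names that differ only in an ending like _2 or _b are one class to them, and where a whole thing is asked for, a point or a joint stands for the part that bears it (a point fixed in the world has none). Each returns a list of dicts, best first, with "conf" (0 to 1); they miss things now and then, are a little off and sometimes report something else, mostly with a low value. They report only what shows in the picture. A call takes as long as a camera call.
- boxes_of(picture, query): "location" ([column, row] in pixels, amid what is visible of it).
The state is a dict: "t": time; "qpos": joint angles; "joint_vel": joint speeds; "effort": joint torques, N m; "tool_pos": TCP position; "orientation": TCP orientation; "force": force on the tool from outside, world axes, zero at the start; "torque": the same for the moment, N m; "finger_gap": finger opening in m; "gripper_force": force on a finger pad.
Only numpy, scipy, OpenCV 4.12 (cv2) and the standard library are available. Lean on these libraries where they do the work, as an engineer would, in place of code of your own. Each camera call takes 0.05 s, during which the arm holds its last target. There are 200 camera calls.

## Working session

There is one attempt and no reset: what is moved stays moved. The work goes in short steps, Python scripts to look and compute and a tool call to move; the robot and the scene stay as the last step left them, time stands still between calls to the robot, and variables do not carry over. Pictures are saved under pics/ and viewed, at most 10 in all, crops included, and the job is handed in when it is done.

Besides the shell and the picture viewer there is one more tool, called after "Call:" as name([rows], argument=value, ...), one row to a line, values as JSON. arm_command: Moves the arm, as the interface text tells. Its arguments: {"type":"object","properties":{"deltas":{"type":"array","items":{"type":"array"}},"force":{"type":"number"}},"required":["deltas"]}

```bash
mkdir -p pics; cat > h.py <<'E'
import numpy as np, cv2
from bench import r, imaging, close_job, boxes_of
def world(p,u,v,k=2):
    d=p["depth"]; w=d[max(0,int(v)-k):int(v)+k+1,max(0,int(u)-k):int(u)+k+1]; z=np.median(w[w>0])
    c=np.linalg.inv(p["mtx"])@[u,v,1]*z
    return p["R"].T@(c-p["t"])
def cloud(p):
    v,u=np.mgrid[:480,:640]; z=p["depth"]
    c=np.stack([u*z,v*z,z],-1)@np.linalg.inv(p["mtx"]).T
    return (c-p["t"])@p["R"]
def pix(p,X):
    c=p["mtx"]@(p["R"]@np.array(X)+p["t"]); return c[:2]/c[2]
E
python3 - <<'E'
from h import *
for n in ["top","scene"]:
    p=imaging.grab_frame(n); cv2.imwrite(f"pics/{n}0.png",p["pixels"][:,:,::-1])
    print(n,(-p["R"].T@p["t"]).round(3))
    for q in ["jig","board","push_face","button","knob","pivot","glue_a","wax_tin","cork_block"]:
        print(q,[(np.round(b["location"]),round(b["conf"],2),world(p,*b["location"]).round(3)) for b in boxes_of(p,q)[:2]])
s=r.state(); print(s["t"],s["tool_pos"],s["orientation"],s["finger_gap"])
E
```

```text
top [ 0.337 -0.059  1.003]
jig [(array([313., 233.]), 0.77, array([ 0.551, -0.003,  0.019]))]
board [(array([362., 238.]), 0.91, array([ 0.553, -0.11 ,  0.05 ]))]
push_face [(array([363., 237.]), 0.74, array([ 0.555, -0.112,  0.05 ]))]
button [(array([186., 211.]), 0.74, array([0.552, 0.284, 0.024])), (array([303., 267.]), 0.49, array([0.468, 0.002, 0.052]))]
knob [(array([173., 268.]), 0.27, array([0.42 , 0.28 , 0.028]))]
pivot [(array([308., 234.]), 0.8, array([0.548, 0.007, 0.019]))]
glue_a [(array([485., 267.]), 0.75, array([ 0.531, -0.366,  0.081]))]
wax_tin [(array([188., 209.]), 0.74, array([0.556, 0.282, 0.024])), (array([365., 239.]), 0.4, array([ 0.552, -0.117,  0.05 ]))]
cork_block [(array([170., 270.]), 0.74, array([0.416, 0.286, 0.028]))]
scene [ 0.397 -0.782  1.316]
jig [(array([338., 246.]), 0.9, array([ 0.554, -0.008,  0.022]))]
board [(array([347., 275.]), 0.61, array([ 0.56 , -0.11 ,  0.052])), (array([307., 238.]), 0.22, array([0.478, 0.006, 0.052]))]
push_face [(array([345., 280.]), 0.74, array([ 0.553, -0.123,  0.052]))]
button [(array([305., 242.]), 0.67, array([ 0.471, -0.005,  0.053]))]
knob [(array([348., 279.]), 0.73, array([ 0.561, -0.12 ,  0.051])), (array([308., 239.]), 0.43, array([0.48 , 0.007, 0.047]))]
pivot [(array([337., 249.]), 0.62, array([ 0.551, -0.014,  0.019]))]
glue_a [(array([357., 385.]), 0.97, array([ 0.535, -0.39 ,  0.083]))]
wax_tin [(array([322., 159.]), 0.98, array([0.554, 0.275, 0.026]))]
cork_block [(array([274., 162.]), 0.95, array([0.419, 0.278, 0.03 ])), (array([348., 278.]), 0.34, array([ 0.56 , -0.117,  0.051]))]
1.0 [0.13658803 0.55850852 0.25629234] [-1.79994783e+02 -2.43975438e-04  1.66260739e+02] 0.085448200214358
```

View pics/top0.png

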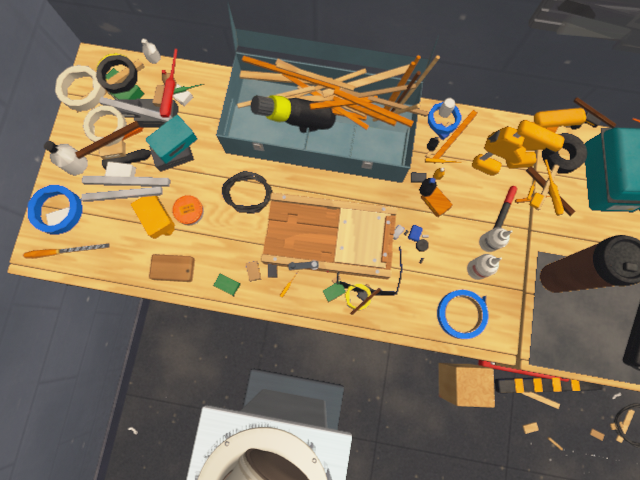

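View pics/scene0.png

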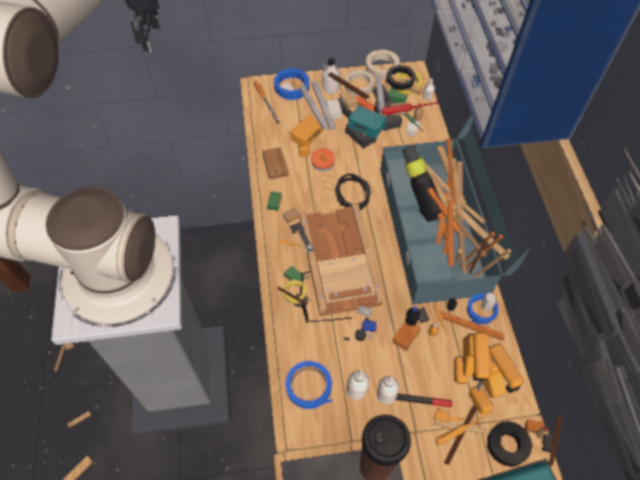

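The top view shows the board at the right end of the jig, with its rib on the far right (px 388,240). The button is on the near fence around px (303,267). The slide direction runs left, towards world +y. Next I fit the jig precisely.

```bash
python3 - <<'E'
from h import *
p=imaging.grab_frame("top"); C=cloud(p); np.savez("top.npz",C=C,px=p["pixels"])
im=p["pixels"][185:295,245:415,::-1]
cv2.imwrite("pics/crop1.png",cv2.resize(im,None,fx=4.6,fy=4.6,interpolation=cv2.INTER_CUBIC))
x,y,z=C[...,0],C[...,1],C[...,2]
roi=(x>.42)&(x<.68)&(y>-.2)&(y<.18)
def rect(m,n):
    q=C[m][:,:2].astype(np.float32)*1000; print(n,len(q),cv2.minAreaRect(q))
def big(m):
    k,l,s,_=cv2.connectedComponentsWithStats(m.astype(np.uint8)); return l==1+np.argmax(s[1:,4])
for n,a,b in [("all",.012,.2),("plate",.0465,.054),("rib",.058,.075)]:
    rect(big(roi&(z>a)&(z<b)),n)
f=roi&(z>.040)&(z<.0465); 
for s in (0,1):
    m=f&((x>.55) if s else (x<.55)); rect(big(m),"fence%d"%s)
m=roi&(z>.0465)&(y>-.06)&(x<.5); 
for a in C[m]: print((a*1000).round())
E
```

```text
all 10603 ((538.6101684570312, -8.383651733398438), (398.0810852050781, 225.80613708496094), 84.32953643798828)
plate 2430 ((556.2033081054688, -110.98582458496094), (122.60639190673828, 108.53968811035156), 3.01308274269104)
rib 279 ((557.3847045898438, -160.549072265625), (99.54124450683594, 12.394775390625), 2.7993857860565186)
fence0 560 ((487.140869140625, -98.6341323852539), (23.879873275756836, 170.44357299804688), 4.185042858123779)
fence1 826 ((619.8591918945312, -37.38639831542969), (18.53525733947754, 279.4132995605469), 3.0339484214782715)
[477.  93.  47.]
[478.  89.  48.]
[478.  87.  47.]
[484.  40.  48.]
[474.  88.  47.]
[475.  77.  48.]
[478.  63.  49.]
[479.  59.  47.]
[473.  79.  48.]
[474.  71.  48.]
[477.  58.  48.]
[485.  10.  48.]
[474.  62.  47.]
[481.  20.  48.]
[487. -14.  47.]
[472.  59.  48.]
[474.  47.  47.]
[486. -18.  50.]
[486. -20.  50.]
[486. -23.  53.]
[487. -25.  51.]
[471.  27.  77.]
[471.  25.  78.]
[472.  23.  78.]
[479.   4.  55.]
[480.   2.  51.]
[480.  -0.  53.]
[480.  -2.  53.]
[480.  -4.  53.]
[481.  -6.  52.]
[481.  -8.  54.]
[481. -10.  53.
[... 2633 characters left out ...]
2.]
[473. -23.  54.]
[473. -25.  54.]
[475. -29.  49.]
[461.  31.  54.]
[461.  29.  54.]
[462.  27.  53.]
[462.  24.  58.]
[462.  22.  59.]
[463.  20.  56.]
[463.  19.  52.]
[463.  16.  55.]
[464.  14.  54.]
[464.  12.  54.]
[464.  10.  56.]
[465.   8.  51.]
[466.   6.  53.]
[466.   4.  53.]
[466.   2.  54.]
[467.  -0.  52.]
[467.  -2.  51.]
[468.  -4.  52.]
[468.  -6.  51.]
[468.  -8.  51.]
[469. -11.  50.]
[469. -13.  51.]
[477. -52.  48.]
[459.  31.  52.]
[459.  28.  54.]
[460.  27.  49.]
[460.  24.  52.]
[461.  22.  53.]
[461.  20.  55.]
[462.  18.  51.]
[462.  16.  53.]
[463.  14.  49.]
[462.  12.  53.]
[463.  10.  51.]
[464.   8.  47.]
[464.   6.  50.]
[469. -19.  49.]
[458.  28.  49.]
```

View pics/crop1.png

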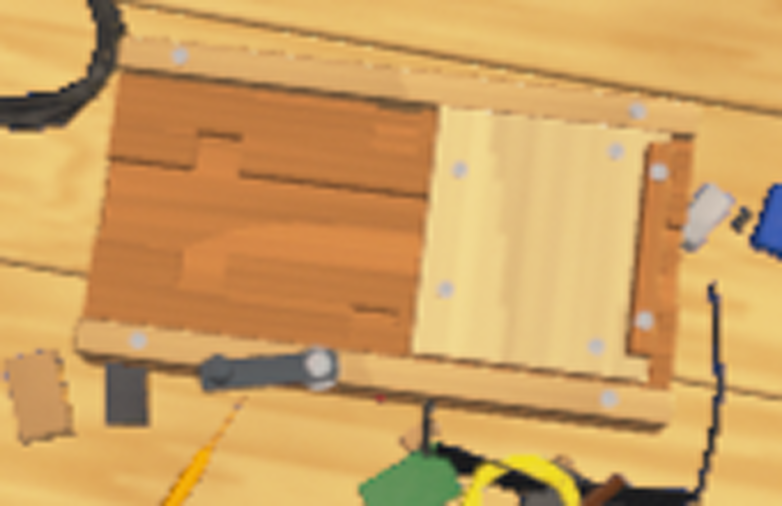

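Jig: yaw about 93°, origin about (0.5505, −0.041). The board is at jig x ≈ −70, so it needs about 115 mm of travel. The light bolt in the crop (318,362) is the pivot. The dark end (218,372), 78 mm high, is the knob, with the button at about −0.2 rad. I turn the tool square to the jig first and check the clutter height behind the board.

Call:
arm_command([
  [-0.3, [0, 0, 0], 10.5],
  [-0.3, [0, 0, 0], 10.5],
  [-0.3, [0, 0, 0], 10.5],
  [-0.3, [0, 0, 0], 10.5],
  [-0.3, [0, 0, 0], 10.5],
], force=30)

```text
t: 1.68
tool_pos: [0.1366, 0.5585, 0.2563]
orientation: [-180.0, 0.0, 113.4]
force: [0.1, 0.3, -0.7]
finger_gap: 0.0556
gripper_force: 0.0
```

Call:
arm_command([
  [-0.3, [0, 0, 0], 10.4],
  [-0.3, [0, 0, 0], 10.4],
  [-0.3, [-20, 10, 0], 0],
  [-0.3, [-45, 21, 0], 0],
  [-0.3, [-45, 21, 0], 0],
])

```text
t: 2.3
tool_pos: [0.1945, 0.4502, 0.2561]
orientation: [-180.0, 0.0, 93.0]
force: [1.4, -0.2, 0.4]
finger_gap: 0.0555
gripper_force: 0.0
```

```bash
python3 - <<'E'
from h import *
C=np.load("top.npz")["C"]; o=np.array([.5505,-.0411]); a=np.radians(93.03)
ex=np.array([np.cos(a),np.sin(a)]); ey=np.array([-ex[1],ex[0]])
d=C[...,:2]-o; X=d@ex*1000; Y=d@ey*1000; Z=C[...,2]*1000
for x0 in range(-230,-120,10):
    print(x0,[int(Z[(X>x0)&(X<x0+10)&(Y>y0)&(Y<y0+20)].max()) for y0 in range(-80,80,20)])
b=(Z>58)&(abs(Y)<60)&(X>-140)&(X<-100); print(X[b].min(),X[b].max(),Y[b].min(),Y[b].max())
k=(Z>70)&(abs(Y-81)<20)&(X>40)&(X<100); print("knob",X[k].mean(),Y[k].mean())
s=r.state(); d=np.array(s["tool_pos"][:2])-o; print(s["t"],d@ex*1000,d@ey*1000,s["tool_pos"],s["orientation"],s["finger_gap"])
E
```

```text
-230 [2, 0, 2, 3, 2, 2, 3, 2]
-220 [2, 2, 11, 17, 15, 7, 3, 3]
-210 [2, 16, 18, 17, 14, 10, 2, 4]
-200 [4, 19, 19, 17, 15, 1, 2, 2]
-190 [2, 19, 21, 20, 2, 3, 1, 3]
-180 [3, 11, 19, 15, 4, 1, 4, 2]
-170 [3, 15, 17, 2, 13, 22, 25, 28]
-160 [4, 18, 19, 12, 12, 19, 2, 27]
-150 [2, 19, 20, 20, 1, 3, 2, 39]
-140 [46, 33, 33, 22, 27, 34, 33, 48]
-130 [46, 68, 69, 69, 68, 68, 67, 48]
-125.93361609115996 -113.53479742245975 -50.335548106036036 49.21165463916906
knob 68.54975073107592 80.92944256691321
2.3 509.43067414378095 329.5244093074494 [0.19450836 0.45020021 0.2561235 ] [-1.79998601e+02  1.24902996e-02  9.30076271e+01] 0.05554713053469713
```

Call:
arm_command([
  [-0.3, [-45, 22, 0], 0],
  [-0.3, [-45, 22, 0], 0],
  [-0.3, [-45, 22, 0], 0],
  [-0.3, [-45, 22, 0], 0],
  [-0.3, [-45, 22, 0], 0],
])

```text
t: 2.92
tool_pos: [0.3161, 0.2309, 0.2565]
orientation: [180.0, -0.0, 93.0]
force: [0.0, 0.4, -0.5]
finger_gap: 0.0556
gripper_force: 0.0
```

Call:
arm_command([
  [-0.3, [-45, 22, 0], 0],
  [-0.3, [-45, 22, 0], 0],
  [-0.3, [-45, 22, 0], 0],
  [-0.3, [-45, 22, 0], 0],
  [-0.3, [-45, 22, 0], 0],
])

```text
t: 3.55
tool_pos: [0.4377, 0.0116, 0.2566]
orientation: [180.0, 0.0, 92.9]
force: [0.8, 1.3, 0.5]
finger_gap: 0.0556
gripper_force: 0.0
```

Call:
arm_command([
  [-0.3, [-45, 22, 0], 0],
  [-0.3, [-45, 22, 0], 0],
  [-0.3, [-45, 22, 20], 0],
  [-0.3, [-45, 22, 30], 0],
  [-0.3, [-45, 22, 20], 0],
])

```text
t: 4.18
tool_pos: [0.559, -0.2072, 0.185]
orientation: [-180.0, -0.0, 92.9]
force: [0.5, -0.0, 0.4]
finger_gap: 0.0551
gripper_force: 0.0
```

```bash
cat >> h.py <<'E'
o=np.array([.5505,-.0411]); a=np.radians(93.03)
ex=np.array([np.cos(a),np.sin(a)]); ey=np.array([-ex[1],ex[0]])
def st():
    s=r.state(); d=np.array(s["tool_pos"][:2])-o; print("t",s["t"],"jig",d@ex*1000,d@ey*1000,s["tool_pos"][2],s["orientation"],s["force"])
def jig(C):
    d=C[...,:2]-o; return d@ex*1000,d@ey*1000,C[...,2]*1000
E
python3 -c "from h import *;st()"
```

```text
t 4.175 jig -166.3074157073507 0.3206478695594005 0.18499869296144583 [-1.79964253e+02 -2.04710911e-02  9.29464837e+01] [ 0.52418369 -0.03748753  0.35241607]
```

Call:
arm_command([
  [-0.3, [0, 0, 40], 0],
  [-0.3, [0, 0, 40], 0],
  [-0.3, [0, 0, 25], 0],
  [-0.3, [0, 0, 15], 0],
  [-0.3, [10, 0, 0], 0],
])

```text
t: 4.8
tool_pos: [0.5579, -0.1956, 0.0658]
orientation: [-179.9, -0.0, 92.9]
force: [-0.6, 0.7, -0.3]
finger_gap: 0.0554
gripper_force: 0.0
```

Call:
arm_command([
  [-0.3, [8, 0, 0], 0],
  [-0.3, [5, 0, 0], 0],
  [-0.3, [5, 0, 0], 0],
  [-0.3, [5, 0, 0], 0],
  [-0.3, [5, 0, 0], 0],
])

```text
t: 5.42
tool_pos: [0.557, -0.1681, 0.067]
orientation: [179.9, 0.1, 92.9]
force: [0.4, -6.0, 4.8]
finger_gap: 0.0552
gripper_force: 2.8
```

```bash
cat > look.py <<'E'
from h import *
import sys
st()
for n in ["top","scene"]:
    p=imaging.grab_frame(n); X,Y,Z=jig(cloud(p))
    b=(Z>54)&(Z<72)&(abs(Y)<54)&(X>-150)&(X<10)&(p["depth"]>0)
    m=(abs(Y)<55)&(X>-150)&(X<120)&(Z>38)&(Z<53.5)
    if m.sum()>50: print(n,"plate X 2/98%",np.percentile(X[m],[2,98]),"Z med",np.median(Z[m]),m.sum())
    if len(sys.argv)>1: cv2.imwrite(f"pics/{n}_{sys.argv[1]}.png",p["pixels"][:,:,::-1])
E
python3 look.py a
```

```text
t 5.425 jig -127.17292229557923 0.19280339350137737 0.0670167994106484 [1.79930718e+02 8.16146515e-02 9.29483891e+01] [ 0.38862839 -5.96801383  4.76376926]
top plate X 2/98% [-102.8088552    -8.17600795] Z med 49.46715136176965 524
scene plate X 2/98% [-133.08222101  -10.84617055] Z med 50.29611224485406 282
```

Pads are on the rib (6 N) and the board is moving. Keep pushing.

Call:
arm_command([
  [-0.3, [8, 0, 0], 0],
  [-0.3, [8, 0, 0], 0],
  [-0.3, [8, 0, 0], 0],
  [-0.3, [8, 0, 0], 0],
  [-0.3, [8, 0, 0], 0],
])

```text
t: 6.15
tool_pos: [0.5548, -0.128, 0.0666]
orientation: [180.0, 0.1, 92.9]
force: [1.0, -4.4, 4.0]
finger_gap: 0.0558
gripper_force: 2.5
```

Call:
arm_command([
  [-0.3, [8, 0, 0], 0],
  [-0.3, [8, 0, 0], 0],
  [-0.3, [8, 0, 0], 0],
  [-0.3, [8, 0, 0], 0],
  [-0.3, [6, 0, 0], 0],
])

```text
t: 6.78
tool_pos: [0.5528, -0.09, 0.0666]
orientation: [180.0, 0.0, 93.0]
force: [1.0, -6.1, 4.2]
finger_gap: 0.0555
gripper_force: 2.7
```

```bash
python3 look.py b
```

```text
t 6.775 jig -48.950873298595084 0.2948363931015293 0.06660018831540421 [1.79973410e+02 4.46088100e-02 9.29571568e+01] [ 0.96565178 -6.09942136  4.22837466]
top plate X 2/98% [-23.65455131  43.48732381] Z med 49.40328315020179 856
scene plate X 2/98% [-58.4940041   70.67953292] Z med 50.09995278460316 294
```

Call:
arm_command([
  [-0.3, [5, 0, 0], 0],
  [-0.3, [5, 0, 0], 0],
  [-0.3, [4, 0, 0], 0],
  [-0.3, [3, 0, 0], 0],
  [-0.3, [2, 0, 0], 0],
])

```text
t: 7.5
tool_pos: [0.5516, -0.0707, 0.0663]
orientation: [-180.0, 0.0, 93.0]
force: [0.8, -4.3, 1.7]
finger_gap: 0.0557
gripper_force: 2.0
```

Call:
arm_command([
  [-0.3, [2, 0, 0], 0],
  [-0.3, [1, 0, 0], 0],
  [-0.3, [1, 0, 0], 0],
  [-0.3, [1, 0, 0], 0],
  [-0.3, [1, 0, 0], 0],
])

```text
t: 8.12
tool_pos: [0.5512, -0.0647, 0.0662]
orientation: [-180.0, -0.0, 93.0]
force: [-0.1, -1.8, -0.4]
finger_gap: 0.0558
gripper_force: 1.2
```

```bash
python3 look.py c
```

```text
t 8.125 jig -23.583705416037617 0.5444139341677747 0.0661717713482895 [-1.79981053e+02 -1.56465068e-02  9.29572136e+01] [-0.09489612 -1.84092566 -0.40332246]
top plate X 2/98% [ 1.84414432 75.76347397] Z med 41.73850702390055 950
scene plate X 2/98% [-45.35299585  96.29319968] Z med 43.66925706851771 341
```

The plate top is now at 41.7 mm, so the board has dropped and the button is still open. Back off, rise and shut the fingers.

Call:
arm_command([
  [-0.3, [-10, 0, 0], 0],
  [-0.3, [-20, 0, 0], 0],
  [-0.3, [0, 0, -30], 0],
  [1, [0, 0, -40], 0],
  [1, [0, 0, 0], 0],
])

```text
t: 8.85
tool_pos: [0.5541, -0.0965, 0.1393]
orientation: [179.7, 0.1, 92.9]
force: [0.7, 0.0, -0.5]
finger_gap: 0.0198
gripper_force: 0.0
```

Call:
arm_command([
  [1, [24, -23, 0], 0],
  [1, [24, -23, 0], 0],
  [1, [24, -24, 0], 0],
  [1, [24, -23, 0], 0],
  [1, [24, -23, 0], 0],
])

```text
t: 9.48
tool_pos: [0.43, 0.0189, 0.1357]
orientation: [-180.0, -0.0, 92.9]
force: [-0.4, -0.3, 1.1]
finger_gap: -0.0002
gripper_force: 0.0
```

```bash
python3 look.py d; python3 - <<'E'
from h import *
for n in ["top","scene"]:
    p=imaging.grab_frame(n); X,Y,Z=jig(cloud(p))
    for (x0,y0) in [(15,-45),(15,0),(15,40),(90,-45),(90,0),(90,40)]:
        m=(abs(X-x0)<8)&(abs(Y-y0)<8)&(Z<60); print((x0,y0),m.sum(),np.median(Z[m]) if m.any() else None)
    k=(Z>68)&(Z<85)&(abs(Y-81)<12)&(X>45)&(X<90);print("knob",k.sum(),X[k].mean() if k.any() else 0,Y[k].mean() if k.any() else 0)
    if n=="scene": im=p["pixels"][190:310,250:410,::-1]; cv2.imwrite("pics/s2.png",cv2.resize(im,None,fx=5,fy=5,interpolation=cv2.INTER_CUBIC))
E
```

```text
t 9.475 jig 66.24668631626872 117.1992764765861 0.13568292290952833 [-1.79957381e+02 -1.02522028e-03  9.29204408e+01] [-0.36542613 -0.25128851  1.11298833]
top plate X 2/98% [ 1.68226277 94.40355134] Z med 41.63413707806104 551
scene plate X 2/98% [-14.01113261  95.59226006] Z med 43.4060791304509 1419
(15, -45) 52 41.809570460113804
(15, 0) 0 None
(15, 40) 0 None
(90, -45) 51 41.881178805540735
(90, 0) 0 None
(90, 40) 0 None
knob 0 0 0
(15, -45) 30 43.5029591436021
(15, 0) 34 44.409656963716955
(15, 40) 34 43.646784948988596
(90, -45) 31 42.34100566055656
(90, 0) 31 42.48544938715355
(90, 40) 29 43.23066946003508
knob 28 66.14050800160068 79.86137843930422
```

View pics/s2.png

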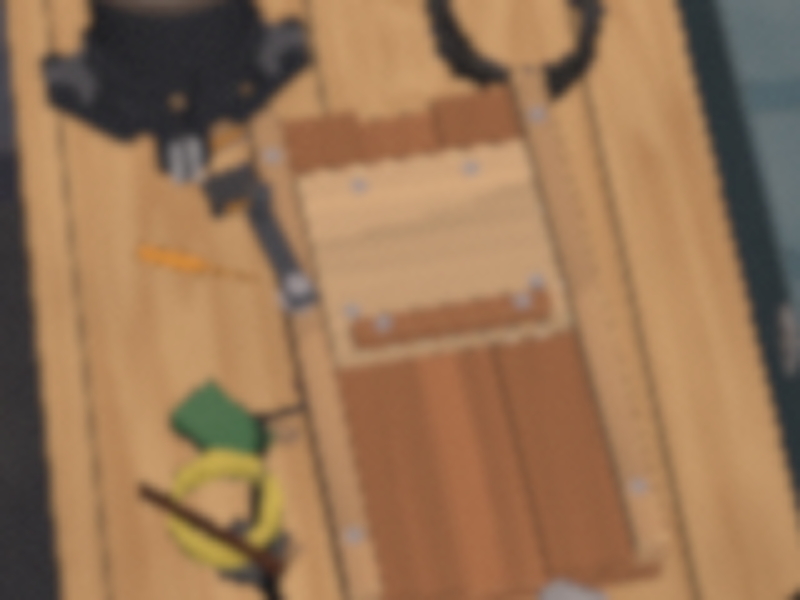

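The board lies flat in the notches (42 mm at the corners) and the shut fingertips stand at crop (185,175), just outside the knob (230,190). Lower and sweep the knob round.

Call:
arm_command([
  [1, [0, 0, 20], 0],
  [1, [0, 0, 15], 0],
  [1, [0, 0, 7], 0],
  [1, [1, 8, 0], 0],
  [1, [1, 8, 0], 0],
])

```text
t: 10.3
tool_pos: [0.4478, 0.0218, 0.0948]
orientation: [180.0, 0.0, 93.0]
force: [-0.5, 0.3, -0.0]
finger_gap: 0.0001
gripper_force: 0.0
```

Call:
arm_command([
  [1, [1, 4, 0], 0],
  [1, [1, 4, 0], 0],
  [1, [1, 5, 0], 0],
  [1, [1, 5, 0], 0],
  [1, [0, 0, 0], 0],
])

```text
t: 10.92
tool_pos: [0.4648, 0.0268, 0.0943]
orientation: [180.0, 0.0, 93.0]
force: [0.2, 0.0, 0.5]
finger_gap: 0.0003
gripper_force: 0.0
```

```bash
cat > l2.py <<'E'
from h import *
import sys
st(); p=imaging.grab_frame("scene"); X,Y,Z=jig(cloud(p))
print("board top",[np.median(Z[(abs(X-x0)<8)&(abs(Y+45)<8)]).round(1) for x0 in (15,90)])
im=p["pixels"][190:290,260:380,::-1]; cv2.imwrite(f"pics/{sys.argv[1]}.png",cv2.resize(im,None,fx=6,fy=6,interpolation=cv2.INTER_CUBIC))
E
python3 l2.py e
```

```text
t 10.925 jig 72.37837879201328 82.01209102209145 0.0942939572131323 [1.79995059e+02 1.87249318e-03 9.29706447e+01] [0.15740893 0.01665142 0.47966553]
board top [np.float64(45.1), np.float64(43.4)]
```

View pics/e.png

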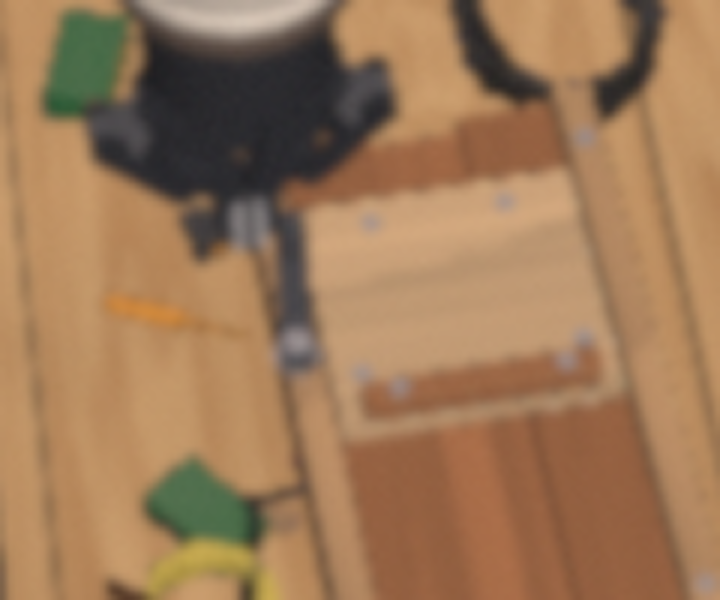

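The bar now points up the image, from the bolt at (298,340) to (290,220). It has turned from outward to slightly inward, with the tips beside the knob. Continue the arc.

Call:
arm_command([
  [1, [1, 6, 0], 0],
  [1, [1, 6, 0], 0],
  [1, [0, 5, 0], 0],
  [1, [-2, 6, 0], 0],
  [1, [-2, 5, 0], 0],
])

```text
t: 11.6
tool_pos: [0.493, 0.0261, 0.0943]
orientation: [-180.0, -0.0, 93.0]
force: [-1.4, 1.0, -0.4]
finger_gap: -0.0001
gripper_force: 0.5
```

Call:
arm_command([
  [1, [-2, 5, 0], 0],
  [1, [-4, 5, 0], 0],
  [1, [-4, 5, 0], 0],
  [1, [-4, 4, 0], 0],
  [1, [0, 0, 0], 0],
])

```text
t: 12.22
tool_pos: [0.5126, 0.0129, 0.0943]
orientation: [180.0, 0.0, 92.9]
force: [-0.0, 0.3, 0.2]
finger_gap: 0.0001
gripper_force: 0.0
```

```bash
python3 l2.py f
```

```text
t 12.225 jig 55.879041680125894 34.953108562435126 0.0943246674965182 [1.79977435e+02 1.05840804e-02 9.29389098e+01] [-0.02718167  0.25944282  0.21032509]
board top [np.float64(43.6), np.float64(43.5)]
```

View pics/f.png

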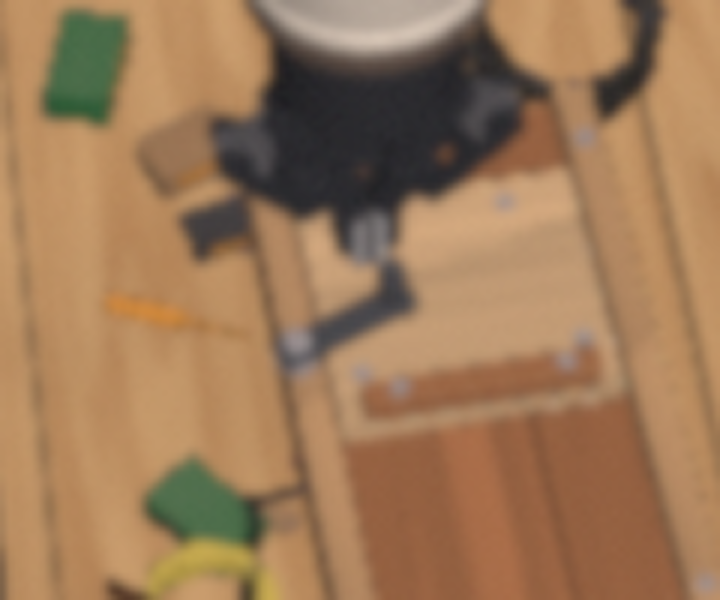

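The bar lies across the board at about 1.2 rad, bolt (300,345) to end (395,295), with the knob in front of the tips. I finish the last 15–20°, then back away.

Call:
arm_command([
  [1, [-4, 3, 0], 0],
  [1, [-4, 2, 0], 0],
  [1, [-3, 2, 0], 0],
  [1, [-2, 0, 0], 0],
  [1, [0, 0, 0], 0],
])

```text
t: 12.9
tool_pos: [0.52, 0.0004, 0.0943]
orientation: [180.0, 0.0, 92.9]
force: [-0.2, -0.1, -0.1]
finger_gap: -0.0001
gripper_force: 0.0
```

Call:
arm_command([
  [1, [10, 0, 0], 0],
  [1, [20, 0, 0], 0],
  [1, [0, 0, -50], 0],
  [1, [50, 0, -30], 0],
  [1, [50, 0, 0], 0],
])

```text
t: 13.52
tool_pos: [0.5138, 0.1321, 0.177]
orientation: [179.8, -0.0, 92.9]
force: [-0.2, -0.4, -0.8]
finger_gap: -0.0002
gripper_force: 0.0
```

```bash
python3 l2.py g; python3 look.py; python3 - <<'E'
from h import *
p=imaging.grab_frame("top"); X,Y,Z=jig(cloud(p))
k=(Z>68)&(Z<85)&(Y<65)&(Y>0)&(X>0)&(X<60); print("knob",k.sum(),X[k].mean(),Y[k].mean())
print([np.median(Z[(abs(X-x)<8)&(abs(Y-y)<8)]).round(1) for x in (15,90) for y in (-45,45)])
E
```

```text
t 13.525 jig 174.87819963735714 27.506859092315192 0.1770110283816266 [ 1.79753063e+02 -9.49684902e-03  9.29047085e+01] [-0.20785966 -0.43915539 -0.83811403]
board top [np.float64(44.1), np.float64(42.6)]
t 13.575 jig 179.7756824401618 28.45951987020586 0.17571535014995335 [ 1.79863728e+02 -1.28100960e-01  9.30458598e+01] [-1.90373795  5.04150144 -0.62342221]
top plate X 2/98% [ 0.97996573 95.87121344] Z med 41.72210238480013 2119
scene plate X 2/98% [-13.42287874  95.06108723] Z med 43.301808309158176 1336
knob 27 26.544612029596692 26.80863318919195
[np.float64(41.7), np.float64(43.1), np.float64(41.5), np.float64(483.3)]
```

View pics/g.png

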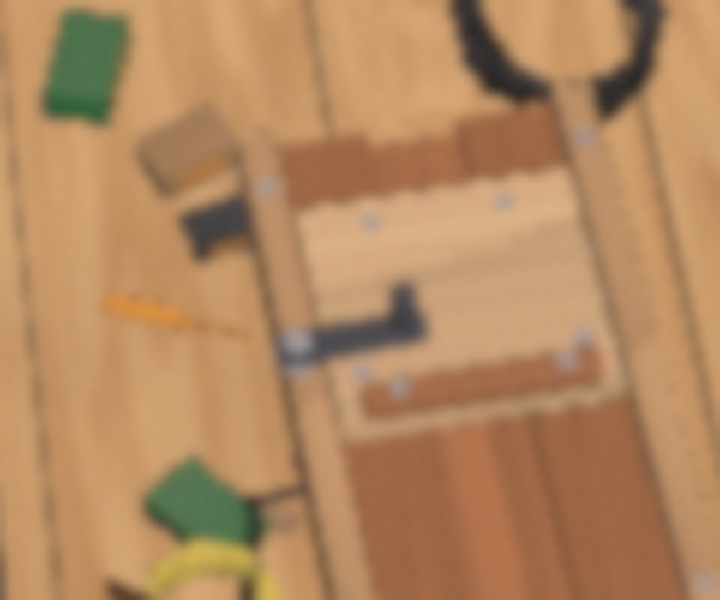

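The bar is square across the seated board: bolt (300,345), end (415,330), knob at jig (26.5, 27), so about 1.54 rad. The arm is clear.

```bash
python3 -c "
from h import *
st(); print(close_job())"
```

```text
t 13.725 jig 174.33718676255663 28.543576363719417 0.17421364276510118 [-1.79987838e+02  1.61103707e-02  9.30878000e+01] [-0.00443043 -0.49975363  0.13946769]
the job is handed in; nothing more can be done
None
```

The board is flat in its notches, the turn-button lies across it at about 1.54 rad, and the arm is clear; the job was handed in at about 13.7 s, though the hand-in call returned no verdict.

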